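Snap the instrument box cover shut

ROBOT

A 6-joint arm with a two-finger parallel gripper is mounted at the origin on a cart in front of the work surface, level with it; the furniture and walls round the work are solid. World frame = base frame: x ahead of the robot, y to its left, z up, the work surface at z = 0. Lengths are in m, angles in rad, forces in N, time in s.
With the tool pointing down it reaches from about 0.325 to 0.9 m from the base axis. Payload 6.1 kg.
Tool frame: the origin (TCP) lies midway between the tips of the shut fingers; the grasp point (between the pads) lies 19 mm behind it; z points along the fingers, y is the line along which they close (so a half turn about z gives the same grasp; the last joint's range is limited). The gripper opens to 85 mm and grips with 20 to 120 N. Pads are 22 mm wide; open, the fingers measure 114 mm over their backs; the gripper's body (76 mm by 85 mm) begins 54 mm behind the grasp point. The pads swing forward as they close: fully open they stand 13 mm farther back than shut.
Start: joints at [1.186, 0.22, 1.526, -0, 1.395, -0.126], TCP at [0.16, 0.604, 0.231] pointing down, gripper open.
Joint ranges: [-2.98, 2.98], [-0.91, 2.08], [0.09, 2.57], [-1.24, 4.39], [0.2, 2.65], [-2.68, 2.68]. Speed limits (rad/s): [2.57, 2.57, 3.01, 3.14, 3.14, 3.14].

INTERFACE

Orientations are given as [roll, pitch, yaw] about the fixed x, y, z axes, in that order (R = Rz(yaw) Ry(pitch) Rx(roll)).
In Python, from rig import arm gives the robot as it stands. Calls block until the motion is done:
- arm.move_to(position, orientation): joint-space move of the TCP to a pose.
- arm.movel(position, rotation=None, feed=0.15, f_stop=None): straight line of the TCP; rotation=None keeps the orientation; feed is the mean speed in m/s. With f_stop (N) it stops when the force on the tool has changed by that much, and returns True; else False.
- arm.set_joints(angles): joint-space move.
- arm.command_gripper(opening): opening from 0.0 (shut) to 1.0 (fully open); the grip force is fixed at half the most; returns when the fingers have stopped.
- arm.wait(seconds).
- arm.inverse_kinematics(position, orientation): joint angles nearest the present ones, or None.
- arm.read_state(): the state.
- arm.capture(name): name is "side" or "top" or "wrist"; returns (picture, depth): 384x512x3 uint8, red, green, blue; 384x512 float32, m along the optical axis (not along the pixel's ray), 0 where there is no reading.
- arm.get_calibration(name): a dict with "fx", "fy", "cx", "cy" (pixels), "eye" and "orientation" of the camera in the world; the wrist camera has in their place "tool_from_camera" (4x4, takes a point from camera to tool coordinates, whose origin is the TCP and whose axes are the flange's). Camera axes: x right, y down, z forward; pixel columns grow to the right and rows downward; lengths in m; the calibration is good to about 2 mm. A picture is of the moment at which its call begins: read the wrist's pose just before it. get_calibration takes no time and is no camera call.
A pose or a line that the arm cannot do raises arm.Unreachable and nothing moves.
- arm.close_job(): hands the job in; it is judged then, once.
The state is a dict: "time": time; "q": joint angles; "joint_velocities": joint speeds; "tau": joint torques, N m; "ee_pos": TCP position; "tool_rot": TCP orientation; "force": force on the tool from outside, world axes, zero at the start; "torque": the same for the moment, N m; "finger_gap": opening from 0.0 (shut) to 1.0 (fully open); "grasp_force": force on a finger pad.
Only numpy, scipy, OpenCV 4.12 (cv2) and the standard library are available. Lean on these libraries where they do the work, as an engineer would, in place of code of your own. Each camera call takes 0.05 s, during which the arm holds its last target. There are 200 camera calls.

TASK

The cover of the small instrument box has four rim sections, one along each side, and all of them still stand up at their outer edge. Press each section down with the fingertips until it clicks fully home, flush with the corners, and leave all four shut. Only press: do not grip, lift or shove the box, keep off its clear window, do not use brute force, and leave the things around it where they are.

Things in the scene. Friction and masses are not known exactly. Their poses are not given: they have to be found in the camera images.
- case: Grey plastic instrument box with a white cover, 136 x 106 mm in plan (long side along its x), 42 mm high, about 0.8 kg, loose on the bench on rubber feet. Origin: centre of its underside, z up. Four fixed 24 mm square corner blocks (tops 42 mm above the bench); between them, along the sides, four hinged rim sections 24 mm deep: front (-x side), back (+x), left (+y), right (-y).
- window: Clear flat window in the middle of the cover, 86 x 56 mm, its top 4.5 mm lower than the corner blocks. Origin at the centre of its underside, 34.5 mm above the bench.
- press_front (a point): Point on the upper face of the front section (-x side, 55 mm long), half-way along it, 6 mm in from its outer edge; moves with it. Every section is hinged at its inner edge, 24 mm in from the box's side and 42 mm above the bench; raised, its outer edge stands 7 mm above the corner blocks; shut, its top is level with them.
- press_back (a point): The same point on the back section (+x side, 55 mm long).
- press_left (a point): The same point on the left section (+y side, 85 mm long).
- press_right (a point): The same point on the right section (-y side, 85 mm long).
- section_front (a joint): Angle of the front section, rad: 0 raised (start), 0.30 clicked shut and level. All sections are over-centre clips: pressed near the outer edge one resists with up to about 10 N (more nearer the hinge), springs back if let go before half way, and past half way snaps down by itself to a firm stop and stays.
- section_back (a joint): The same for the back section.
- section_left (a joint): The same for the left section.
- section_right (a joint): The same for the right section.
- battery_9v: Loose 9 V block battery, 48 x 26 x 17 mm, lying near the left side of the box; a bystander. Origin at the centre of its underside.
- driver_green: Loose small screwdriver with a green handle, 126 mm long, 16 mm thick, lying near the back of the box; a bystander. Origin under its middle.
- usb_stick: Loose black USB stick, 51 x 17 x 8 mm, lying near the right side of the box; a bystander. Origin at the centre of its underside.

How it is judged:
By the outcome, as a careful person would: the job done as asked, in the order asked, and still so for the second after the job is handed in, with the robot touching nothing.
It also fails if it takes over 48 s, if anything falls off the work surface, if the arm or the gripper's body presses on something with over 40 N, if the wrist force passes 120 N, or if a joint passes its speed limit or range.

## Working session

There is one attempt and no reset: what is moved stays moved. The work goes in short steps, each a Python script; the robot and the scene stay as the last script left them, time stands still between calls to the robot, and variables do not carry over. Pictures are saved under pics/ and viewed, at most 10 in all, crops included, and the job is handed in when it is done.

```bash
mkdir -p pics
cat > h.py <<'E'
import numpy as np,cv2
from scipy.spatial.transform import Rotation as R
from rig import arm
def cloud(name):
    st=arm.read_state(); im,d=arm.capture(name); c=arm.get_calibration(name)
    v,u=np.mgrid[:384,:512]
    P=np.stack([(u-c["cx"])/c["fx"]*d,(v-c["cy"])/c["fy"]*d,d],-1)
    if name=="wrist":
        T=np.array(c["tool_from_camera"]);P=P@T[:3,:3].T+T[:3,3]
        P=P@R.from_euler('xyz',st["tool_rot"]).as_matrix().T+st["ee_pos"]
    else:
        o=np.array(c["orientation"]); M=o if o.shape==(3,3) else R.from_euler('xyz',o).as_matrix()
        P=P@M.T+np.array(c["eye"])
    P[d==0]=np.nan
    return im,P
E
python3 - <<'E'
from h import *
print(arm.read_state()); 
for n in("top","side"):
    im,P=cloud(n); np.save(n+".npy",P); cv2.imwrite(f"pics/{n}0.png",im[...,::-1]); print(arm.get_calibration(n))
E
```

```text
{'time': 0.0, 'q': array([ 1.18590085e+00,  2.21249572e-01,  1.52761583e+00, -6.79244446e-07,
        1.39470201e+00, -1.26073981e-01]), 'joint_velocities': array([ 9.85395349e-05, -3.64529169e-04, -6.23654115e-04,  8.69860987e-04,
       -8.37219061e-04, -1.55365993e-03]), 'tau': array([-1.12351630e-03, -4.96876216e+01, -3.89416552e+01, -3.47531850e-04,
        1.05464651e-02, -2.22277237e-05]), 'ee_pos': array([0.15972101, 0.60361651, 0.23018223]), 'tool_rot': array([-3.13963349e+00, -2.47642265e-04,  2.88277103e+00]), 'force': array([-0.37262591,  0.80415036, -0.17718378]), 'torque': array([-0.02096606,  0.03278794,  0.00317387]), 'grasp_force': 0.0, 'finger_gap': 1.0001919799214067}
{'fx': 493.5666328924284, 'fy': 493.5666328924284, 'cx': 252.53018182181822, 'cy': 190.89646065947562, 'eye': array([0.41870731, 0.16115749, 0.99853111]), 'orientation': array([-3.02028817, -0.01388873, -1.54899489])}
{'fx': 358.6141146087691, 'fy': 358.6141146087691, 'cx': 262.45972124110864, 'cy': 191.0222607017727, 'eye': array([ 0.22223752, -0.43254915,  0.58502692]), 'orientation': array([-2.22889074e+00, -1.63358843e-03, -4.80617816e-01])}
```

View pics/top0.png

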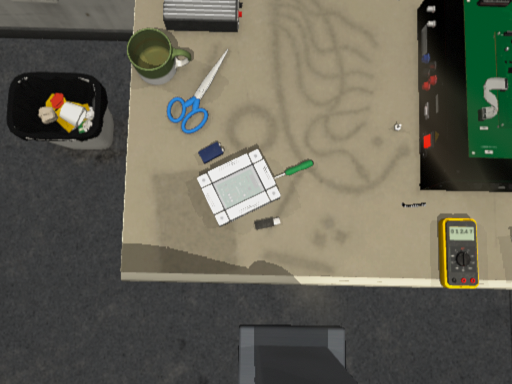

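The box is at about (238,187). The driver is to its right (box +x), the battery up-left (+y) and the USB stick below (-y). I'll make a coarse fit, then take a closer wrist view.

```bash
cat >> h.py <<'E'
def fit(P,roi=None,lo=.03,hi=.065):
    z=P[...,2]; m=(z>lo)&(z<hi)
    if roi is not None: m&=np.hypot(P[...,0]-roi[0],P[...,1]-roi[1])<.11
    m=m.astype(np.uint8); n,l,s,c=cv2.connectedComponentsWithStats(m)
    k=1+np.argmax(s[1:,4]); Q=P[l==k]
    (cx,cy),(w,h),a=cv2.minAreaRect(Q[:,:2].astype(np.float32)*1000)
    if w<h: a+=90;w,h=h,w
    return np.array([cx,cy])/1000,(w,h),np.deg2rad(a),Q
E
python3 - <<'E'
from h import *
P=np.load("top.npy"); print(P[187,238]); 
c,s,a,Q=fit(P,P[187,238]); print(c,s,a,np.nanmedian(P[230:250,200:300,2]))
arm.move_to([c[0]-.03,c[1],.33],[np.pi,0,a])if 0 else None
t=arm.get_calibration("wrist");print(np.round(t["tool_from_camera"],3),t["fx"])
for ya in (a,a+np.pi,a-np.pi/2,a+np.pi/2):
    print(ya,arm.inverse_kinematics([c[0],c[1],.3],[np.pi,0,ya]))
E
```

```text
[0.54307161 0.17903543 0.03823672]
[0.54444855 0.17829816] (135.03489685058594, 106.73638153076172) 2.0533954045162894 0.001421804037990193
[[ 0.    -0.964 -0.267  0.068]
 [ 1.     0.001 -0.001  0.   ]
 [ 0.001 -0.267  0.964 -0.144]
 [ 0.     0.     0.     1.   ]] 305.5184565214291
2.0533954045162894 [ 0.17884609  0.05926028  1.57692768  0.          1.50540469 -0.30375298]
5.194988058106082 None
0.4825990777213929 [ 1.78846093e-01  5.92602784e-02  1.57692768e+00 -4.44089210e-16
  1.50540469e+00  1.26704334e+00]
3.624191731311186 [ 0.17884609  0.05926028  1.57692768  0.          1.50540469 -1.87454931]
```

Run:
```python
from h import *
arm.command_gripper(0.0)
arm.move_to([.5445,.1783,.17],[np.pi,0,2.0534])
arm.wait(.2)
im,P=cloud("wrist"); np.save("w1.npy",P); cv2.imwrite("pics/w1.png",cv2.resize(im,(800,600))[...,::-1])
c,s,a,Q=fit(P,(.5445,.1783)); print(c,s,a,arm.read_state())
psi=a-np.pi; u=np.array([np.cos(psi),np.sin(psi)]); v=np.array([-u[1],u[0]])
for n,d,h in(("front",-u,68),("back",u,68),("left",v,53),("right",-v,53)):
  r=(P[...,:2]-c); along=r@d; lat=np.abs(r@np.array([-d[1],d[0]]))
  print(n,[round(float(np.nanmedian(P[...,2][(np.abs(along-(h-k)/1000)<.0015)&(lat<.015)])),4) for k in(3,6,10,16,22,40)])
# corner blocks
print([round(float(np.nanmedian(P[...,2][(np.abs((P[...,:2]-c)@u-sx*.056)<.004)&(np.abs((P[...,:2]-c)@v-sy*.041)<.004)])),4) for sx in(-1,1) for sy in(-1,1)], np.nanmedian(P[...,2][P[...,2]<.01]))
```

```text
[0.54290851 0.180005  ] (133.7569580078125, 104.76527404785156) 2.041964983959615 {'time': 3.1917, 'q': array([ 1.79913458e-01,  1.48170850e-01,  1.72718328e+00,  4.76734895e-05,
        1.26614471e+00, -3.03741633e-01]), 'joint_velocities': array([-3.44183108e-03,  2.37804822e-03,  1.00060129e-03,  2.64855872e-05,
       -7.84295346e-05, -1.09417023e-03]), 'tau': array([ 1.41105638e-02, -4.45060122e+01, -3.72709858e+01,  1.69797811e-03,
        2.67070573e-04,  2.62686335e-04]), 'ee_pos': array([0.54434802, 0.178911  , 0.17006193]), 'tool_rot': array([ 3.14148953e+00, -1.53391327e-05,  2.05443712e+00]), 'force': array([ 0.53400022,  0.04793367, -0.02752404]), 'torque': array([-0.06904437,  0.04285901,  0.01814819]), 'grasp_force': 0.0, 'finger_gap': -0.0028352478385855143}
front [0.0495, 0.0495, 0.0481, 0.046, 0.0439, 0.0389]
back [nan, nan, nan, 0.0453, 0.0354, 0.0388]
left [0.255, 0.2536, 0.2515, 0.2438, 0.2294, 0.213]
right [0.2548, 0.2554, 0.2512, 0.2456, 0.2311, 0.2153]
[0.0438, 0.0436, 0.0435, 0.0437] 0.001075765532862455
  return np.nanmean(a, axis, out=out, keepdims=keepdims)
```

View pics/w1.png

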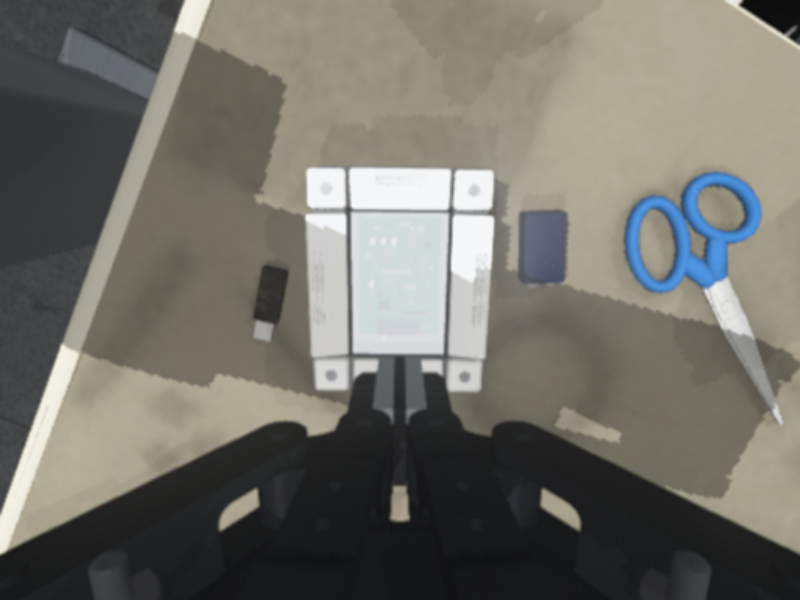

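The wrist view shows all four sections raised. The front section is at the top (400,190), the right one at (325,285), the left at (472,285), and the back is under the fingers. The pose is consistent with the coarse fit, so I'll press the front section first.

```bash
cat >> h.py <<'E'
C=np.array([.5430,.1797]); PSI=-1.096
U=np.array([np.cos(PSI),np.sin(PSI)]); V=np.array([-U[1],U[0]])
SEC={"front":(-U,.062,PSI+np.pi),"back":(U,.062,PSI+np.pi),"left":(V,.047,PSI+np.pi/2),"right":(-V,.047,PSI+np.pi/2)}
def press(n):
    d,r,yaw=SEC[n]; p=C+d*r; o=[np.pi,0,yaw]
    arm.move_to([*p,.075],o)
    arm.movel([*p,.056],feed=.08); f0=arm.read_state()["force"][2]
    hit=arm.movel([*p,.0385],feed=.02,f_stop=18)
    s=arm.read_state(); print(n,hit,s["ee_pos"],s["force"][2]-f0,s["time"])
    return p
E
python3 - <<'E'
from h import *
p=press("front"); arm.movel([*p,.075],feed=.1); print(arm.read_state()["time"])
E
```

```text
front True [0.51490485 0.23507403 0.0419215 ] 7.809942744772694 4.8417
5.325
```

Run:
```python
from h import *
for n in("left","back","right"):
    p=press(n); arm.movel([*p,.08],feed=.1)
c=C-U*.09
arm.move_to([.5430-U[0]*.02,.1797-U[1]*.02,.2],[np.pi,0,PSI+np.pi/2]); arm.wait(.2)
im,P=cloud("wrist"); cv2.imwrite("pics/w2.png",cv2.resize(im,(800,600))[...,::-1])
arm.set_joints([1.186,.22,1.526,0,1.395,-.126]); arm.wait(.2)
for nm,Q in(("wrist",P),("top",cloud("top")[1])):
  c,s,a,_=fit(Q,C); print(nm,c,s,a)
  for n,(d,r,y) in SEC.items():
    q=Q[...,:2]-C; e=np.array([-d[1],d[0]])
    z=Q[...,2][(np.abs(q@d-r)<.003)&(np.abs(q@e)<.02)&(Q[...,2]<.07)]; print(n,len(z),np.round(np.median(z),4) if len(z) else None)
  k=[np.median(Q[...,2][(np.hypot(*( (Q[...,:2]-C-U*sx*.056-V*sy*.041).transpose(2,0,1)))<.006)&(Q[...,2]<.07)]) for sx in(-1,1) for sy in(-1,1)]; print("corners",np.round(k,4))
print(arm.read_state()["time"])
im,P=cloud("side"); cv2.imwrite("pics/s2.png",im[...,::-1])
```

```text
left True [0.58546171 0.20135721 0.0419829 ] 5.9488520733838905 7.775
back True [0.57179053 0.12452165 0.04195063] 6.005486756902947 10.925
right True [0.5013222  0.15823687 0.04194648] 7.191930180414606 14.025
wrist [0.54357336 0.17932111] (135.07794189453125, 105.19934844970703) 2.0457193420168402
front 235 0.0435
back 242 0.0436
left 250 0.0438
right 198 0.0441
corners [0.0435 0.0434 0.0438 0.0432]
top [0.54464093 0.17850351] (134.88894653320312, 106.16363525390625) 2.0436263304266333
front 62 0.0433
back 59 0.0437
left 65 0.0442
right 64 0.0441
corners [0.0442 0.0438 0.0437 0.0435]
17.6417
```

View pics/w2.png

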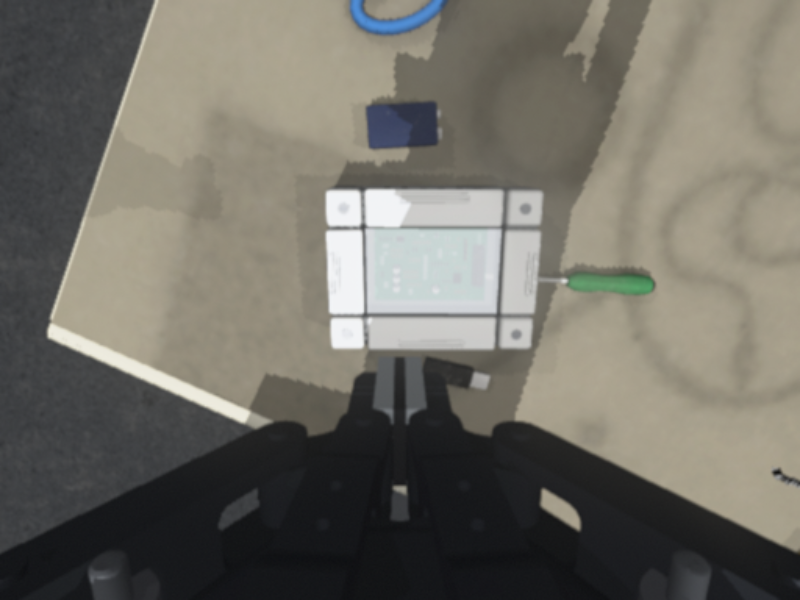

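View pics/s2.png

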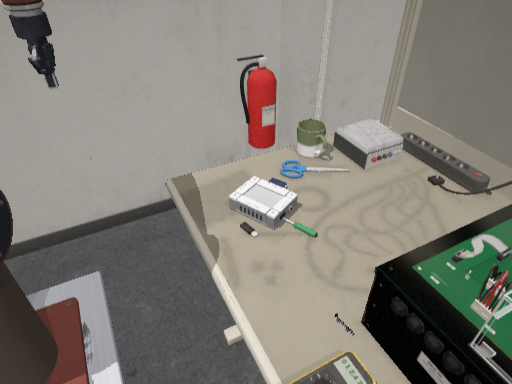

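In the wrist view all four sections are level with the corner blocks (box 327–543 × 188–350). The side view shows the box and the objects around it still in place, and the arm clear. I'll hand it in.

```bash
python3 -c "
from rig import arm
print(arm.close_job())"
```

```text
the job is handed in; nothing more can be done
None
```

I pressed all four rim sections fully home, level with the corner blocks to within about 1 mm on camera depth. The box showed no measurable movement, nothing around it looks disturbed, and I handed the job in at about 18 s of the 48 s.

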